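Check the stop of a bench-mounted vial crimper

ROBOT

A 6-joint arm with a two-finger parallel gripper is mounted at the origin on the work surface. World frame = base frame: x ahead of the robot, y to its left, z up, the work surface at z = 0. Lengths are in m, angles in degrees, forces in N, time in s.
With the tool pointing down it reaches from about 0.3 to 0.75 m from the base axis. Payload 8.5 kg.
Tool frame: the origin (TCP) lies on the centre line of the jaws, within the pads' length; the fingertips stand 25 mm ahead of it and the grasp point (between the pads) lies 6 mm ahead of it (env.tip_extent is the distance from the TCP to the fingertips, in m); z points along the fingers, y is the direction in which the jaws open and shut (so a half turn about z gives the same grasp; the last joint's range is limited). The gripper opens to 88 mm and grips with 3 to 60 N. Pads are 18 mm wide; open, the fingers measure 123 mm over their backs; the gripper's body (75 mm by 187 mm) begins 45 mm behind the grasp point.
Start: joints at [-79.83, 21.807, 74.336, -0, 83.858, -12.336], TCP at [0.211, -0.508, 0.264] pointing down, gripper open.
Joint ranges: [-178.18, 178.18], [-50.72, 133.34], [12.68, 142.11], [-81.47, 261.47], [9.98, 163.14], [-165.26, 165.26]. Speed limits (degrees/s): [136.94, 136.94, 180, 180, 180, 180].

INTERFACE

Orientations are given as [roll, pitch, yaw] about the fixed x, y, z axes, in that order (R = Rz(yaw) Ry(pitch) Rx(roll)).
In Python, from rig import env, fingers, read_camera, camera_params gives the robot as it stands. Calls block until the motion is done:
- env.move_ptp(position, orientation): joint-space move of the TCP to a pose.
- env.servo_line(position, v=0.15, orientation=None): straight line of the TCP; orientation=None keeps the orientation; v is the mean speed in m/s.
- env.move_j(angles): joint-space move.
- fingers.open_gripper() and fingers.gripper_close(): open the fingers fully, or close them until they stop; the grip force is fixed at half the most.
- env.wait(seconds).
- env.ik(position, orientation): joint angles nearest the present ones, or None.
- env.observe(): the state.
- read_camera(name): name is "scene" or "top"; returns the picture (384x512x3 uint8, red, green, blue); there is no depth.
- camera_params(name): a dict with "intrinsics" (3x3 intrinsics, pixels), "rvec" (rotation vector, rad) and "tvec" (3), from world to camera coordinates, as OpenCV has them. Camera axes: x right, y down, z forward; pixel columns grow to the right and rows downward; lengths in m; the calibration is good to about 2 mm. A picture is of the moment at which its call begins. camera_params takes no time and is no camera call.
A pose or a line that the arm cannot do raises env.PlanningError and nothing moves.
- env.close_job(): hands the job in, once; it reports no verdict.
The state is a dict: "time": time; "joint_positions": joint angles; "qvel": joint speeds; "joint_torque": joint torques, N m; "tcp_pos": TCP position; "eef_rot": TCP orientation; "wrist_force": force on the tool from outside, world axes, zero at the start; "ft_torque": the same for the moment, N m; "opening": opening from 0.0 (shut) to 1.0 (fully open).
Only numpy, scipy, OpenCV 4.12 (cv2) and the standard library are available. Lean on these libraries where they do the work, as an engineer would, in place of code of your own. Each camera call takes 0.05 s, during which the arm holds its last target.

TASK

The vial crimper is clamped on its side in the stand on the bench. With the outside of your closed fingers, slowly press its hand lever in towards the fixed handle until it comes up firmly against the stop screw, to check that it stops short of the handle, and finish while still holding it in there so that the gap can be measured. Do not pinch or force the lever, touch no other part of the crimper or its stand, and leave everything else on the bench where it is.

Things in the scene. Friction and masses are not known exactly. Their poses are not given: they have to be found in the camera images.
- lever (a joint): the crimper's hand lever: angle in rad, 0 = open (its spring returns it there), growing as it is pressed in towards the fixed handle (bar). It meets the rigid stop screw somewhere from 0.24 to 0.38; at 0.42 it would be parallel to the bar. The spring asks about 2.5 N at the grip when open, 5 to 6.5 N at the stop; 10 to 20 N holds it there firmly. It swings level, 95 mm above the bench.
- lever_grip (a point): the place to press, on the outer side: point on the centre line of the lever's round grey grip (18 mm diameter, from 65 to 154 mm from the pivot), 110 mm from the pivot. Axes move with the lever: y along it to its free end, x level and across it, the way it is pressed in, z up. Nothing is over the lever; the base plate under it tops out 12 mm above the bench.
- lever_end (a point): point on the lever's centre line, 145 mm from the pivot, 9 mm short of its rounded free end; same axes
- lever_pivot (a point): the lever's hinge, vertical axis, at the height of the lever; same axes as lever_grip
- bar_end (a point): the fixed handle (bar): point on its centre line 9 mm short of its rounded free end, 95 mm above the bench. Axes of the stand: y along the bar from the crimper head to its free end, x away from the lever. The bar's grip is 18 mm in diameter; the bar's centre line passes 24 mm beyond the lever's pivot.
- stop_screw: stop screw, 6 mm diameter, threaded through the bar 60 mm from the pivot (measured along the bar), at the height of the lever. Origin at its round tip, which faces the lever's shank; x along the screw away from the lever. How far it stands out varies.
- stand: grey stand base plate, 110 x 270 x 12 mm, bolted to the bench, with two blocks that carry the crimper; origin at the centre of its underside, x and y as for bar_end (the 270 mm side along y). With the crimper it stands up to 115 mm high.
- crimper: the fixed parts: base plate, blocks and the clamped crimper itself (head, jaws, cheeks, bar); round aluminium head 33 mm diameter, lying across the stand 95 mm on the other side of the stand's centre from the handle ends, jaws to the lever's side, reaching 56 mm that way. Same origin and axes as the stand. Not to be touched.
- vial_a: loose 20 ml glass vial with aluminium cap, upright, 23 mm diameter, 73 mm tall, origin at its underside; to be left alone
- vial_b: loose 20 ml glass vial with aluminium cap, upright, 23 mm diameter, 73 mm tall, origin at its underside; to be left alone
- vial_c: loose 20 ml glass vial with aluminium cap, upright, 23 mm diameter, 73 mm tall, origin at its underside; to be left alone
- spanner: small loose steel spanner, 120 mm long, lying flat behind the bar; to be left alone
- feeler_set: closed feeler gauge set, loose, 20 x 85 x 10 mm, lying on the bench on the lever's side of the stand; to be left alone
- cap_tub: loose white tub of aluminium caps, 76 mm diameter, 45 mm tall; to be left alone
- beaker: loose glass beaker, 68 mm diameter, 90 mm tall; to be left alone
- decapper: loose decapping pliers lying flat, 170 mm long, 80 mm over the handles, 18 mm high, origin near the middle; to be left alone

How it is judged (in metres and radians):
On the way:
1. the lever is pressed in against the stop screw by the fingers (contact force between lever and stop_screw above 1 N and contact force between the fingers and lever above 1 N), for 0.5 s.
At the end, for the whole second after the job is handed in: The fingers still press the lever (over 1 N), which is still (under 0.1 rad/s), rests on the stop screw with more than 1 N and stands clear of the bar (all of step 1 and value of joint lever above 0.22 rad and velocity of joint lever between -0.1 and 0.1 rad/s and distance between lever_end and bar_end above 0.026 m); the arm keeps its last pose, push and grip.
It fails at once if the lever is pinched or drawn in from inside: the point between the finger pads is at or past the lever's centre line while the fingers press on it (contact force between the fingers and lever above 1 N and x of the grasp point in the frame of lever_grip above -0.008 m).
It fails at once if the lever is forced (over 50 N) (contact force between any of the fingers, the arm and lever above 50 N).
It fails at once if the lever is slammed in (over 1.5 rad/s) (velocity of joint lever above 1.5 rad/s).
It fails at once if the robot presses on the fixed handle or another part of the crimper or its stand (over 3 N) (contact force between any of the fingers, the arm and crimper above 3 N or contact force between any of the fingers, the arm and stop_screw above 3 N).
It fails at once if something else on the bench is moved (over 15 mm) or lifted (distance of any of vial_a, vial_b, vial_c, spanner, feeler_set, cap_tub, beaker, decapper from where it was at the start of the episode above 0.015 m).
It also fails if it takes over 35 s, if anything falls off the work surface, if the arm or the gripper's body presses on something with over 40 N, if the wrist force passes 120 N, or if a joint passes its speed limit or range.

## Working session

There is one attempt and no reset: what is moved stays moved. The work goes in short steps, each a Python script; the robot and the scene stay as the last script left them, time stands still between calls to the robot, and variables do not carry over. Pictures are saved under pics/ and viewed, and the job is handed in when it is done.

```bash
mkdir -p pics; ls; python3 - <<'E'
from rig import env, read_camera, camera_params
import cv2
for n in("scene","top"):
    im=read_camera(n); cv2.imwrite(f"pics/{n}0.png",cv2.resize(im[:,:,::-1],(800,600),interpolation=cv2.INTER_CUBIC)); cv2.imwrite(f"pics/{n}0_raw.png",im[:,:,::-1])
    print(camera_params(n))
print(env.observe())
E
```

```text
pics
{'intrinsics': array([[348.57468713,   0.        , 261.18672799],
       [  0.        , 348.57468713, 190.37128577],
       [  0.        ,   0.        ,   1.        ]]), 'rvec': array([ 2.12174859,  1.00299107, -0.42904838]), 'tvec': array([-0.3905039 , -0.26069011,  1.35648113])}
{'intrinsics': array([[395.06589688,   0.        , 254.35340151],
       [  0.        , 395.06589688, 185.97157253],
       [  0.        ,   0.        ,   1.        ]]), 'rvec': array([ 2.11014577, -2.16143817,  0.15159886]), 'tvec': array([0.01451241, 0.59211147, 1.13984483])}
{'time': 0.1, 'joint_positions': array([-7.98315921e+01,  2.18363715e+01,  7.43758252e+01, -1.09145571e-04,
        8.38589013e+01, -1.23337717e+01]), 'qvel': array([-0.13436131, -0.16006265, -0.19921849,  0.07878594,  0.03604916,
       -0.02489806]), 'joint_torque': array([ 4.54291076e-03, -4.38651359e+01, -2.24909520e+01,  7.15194829e-02,
        3.42241174e-02, -9.10155040e-05]), 'tcp_pos': array([ 0.21047356, -0.50791357,  0.2632336 ]), 'eef_rot': array([-1.79930520e+02, -1.50809744e-02,  2.25021821e+01]), 'wrist_force': array([0.18927705, 0.04425258, 0.19143694]), 'ft_torque': array([-0.02404477, -0.03600391,  0.0040366 ]), 'opening': 1.000273478661251}
```

View pics/scene0.png

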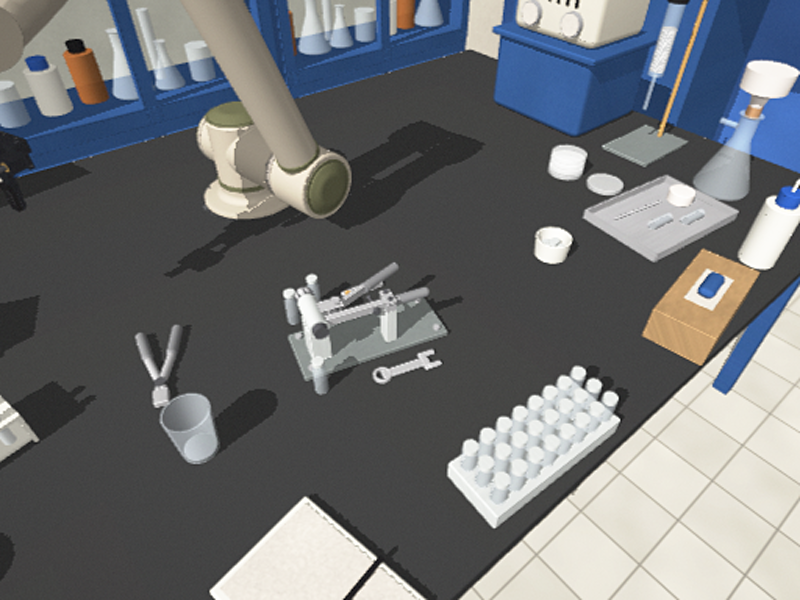

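View pics/top0.png

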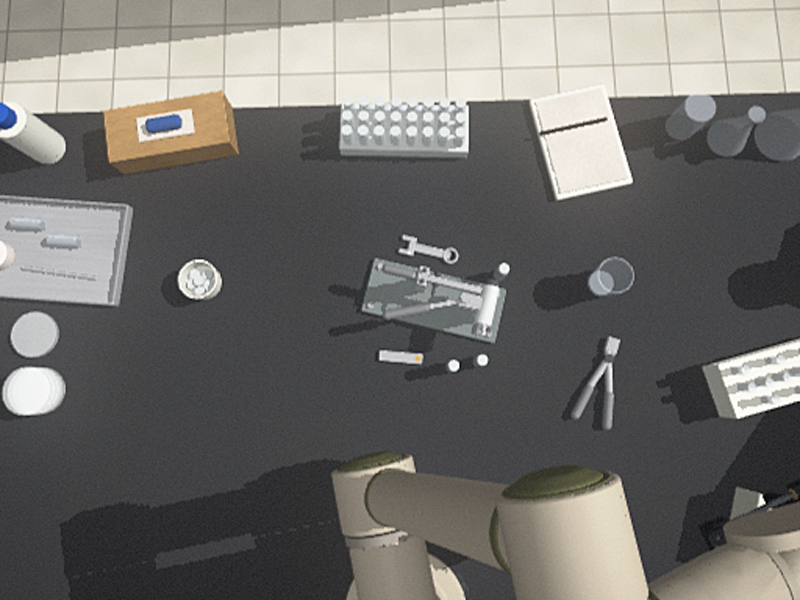

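```bash
python3 - <<'E'
import cv2
im=cv2.imread("pics/top0_raw.png"); cv2.imwrite("pics/tc.png",cv2.resize(im[142:252,215:345],None,fx=6,fy=5.4545,interpolation=cv2.INTER_CUBIC))
im=cv2.imread("pics/scene0_raw.png"); cv2.imwrite("pics/sc.png",cv2.resize(im[160:260,170:300],None,fx=6,fy=6,interpolation=cv2.INTER_CUBIC))
E
```

```text
(no output)
```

View pics/tc.png

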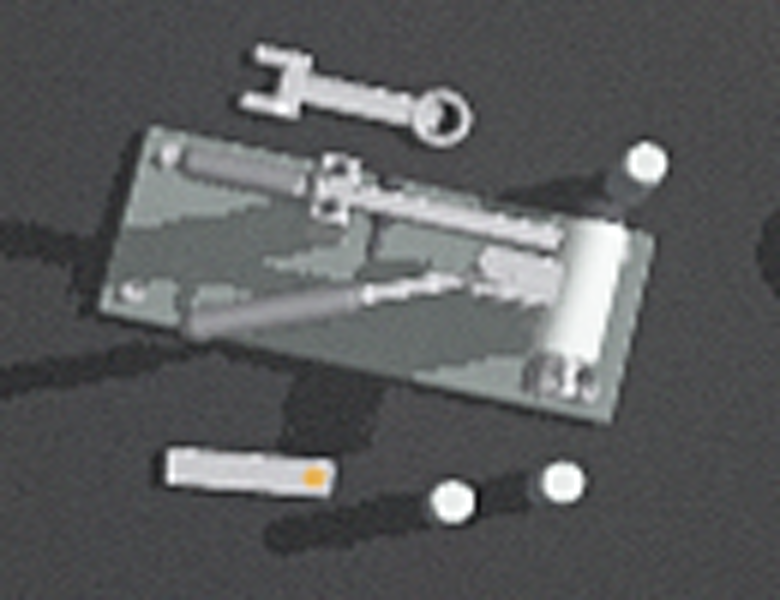

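View pics/sc.png

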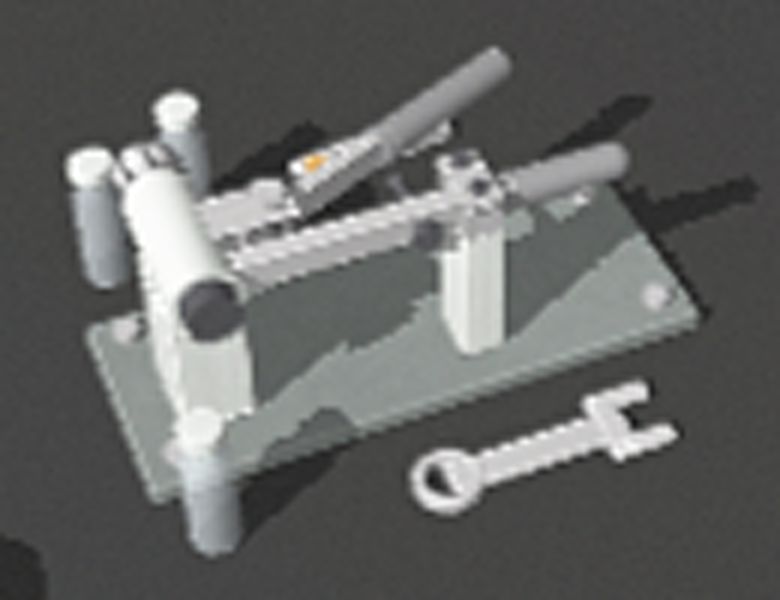

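```bash
cat > h.py <<'E'
import numpy as np,cv2
from rig import camera_params
def ray(n,u,v,z):
    c=camera_params(n);R,_=cv2.Rodrigues(c["rvec"]);C=-R.T@c["tvec"]
    d=R.T@np.linalg.inv(c["intrinsics"])@np.array([u,v,1.]);return C+d*(z-C[2])/d[2]
def proj(n,P):
    c=camera_params(n);return cv2.projectPoints(np.float64(P).reshape(-1,3),c["rvec"],c["tvec"],c["intrinsics"],None)[0].reshape(-1,2)
tc=lambda u,v,z:ray("top",215+u/6-.4,142+v/5.4545-.4,z)
sc=lambda u,v,z:ray("scene",170+u/6-.4,160+v/6-.4,z)
E
python3 - <<'E'
from h import *
np.set_printoptions(precision=4,suppress=True)
P={}
for n,u,v,z in [("c1",152,125,.012),("c2",655,235,.012),("c3",612,422,.012),("c4",100,312,.012),("levfree",188,322,.095),("levstart",357,296,.095),("barfree",183,162,.095),("barstart",300,182,.095),("barhead",560,235,.095),
 ("feelL",165,465,.01),("feelR",335,480,.01),("feelT",170,447,.01),("feelB",333,497,.01),("va",453,503,.073),("vb",563,482,.073),("vc",646,162,.073)]:
    P[n]=tc(u,v,z);print(n,P[n])
for n,u,v,z in [("levfree",502,62,.095),("levstart",382,145,.095),("barfree",622,160,.095),("barstart",510,190,.095),("c_a",85,330,.012),("c_b",155,500,.012),("c_c",698,318,.012)]: print("scene",n,sc(u,v,z))
d=lambda a,b:np.linalg.norm(P[a]-P[b])
print(d("c1","c2"),d("c4","c3"),d("c1","c4"),d("c2","c3"),d("levfree","levstart"))
a=lambda a,b:np.degrees(np.arctan2(*(P[b]-P[a])[[1,0]]))
print(a("c2","c1"),a("c3","c4"),a("levstart","levfree"),a("barhead","barfree"))
E
```

```text
c1 [0.6662 0.044  0.012 ]
c2 [ 0.5962 -0.2133  0.012 ]
c3 [ 0.4913 -0.1863  0.012 ]
c4 [0.5594 0.0725 0.012 ]
levfree [0.5428 0.0248 0.095 ]
levstart [ 0.5546 -0.056   0.095 ]
barfree [0.6282 0.0256 0.095 ]
barstart [ 0.616  -0.0305  0.095 ]
barhead [ 0.5845 -0.1541  0.095 ]
feelL [0.4728 0.0408 0.01  ]
feelR [ 0.4625 -0.0451  0.01  ]
feelT [0.4828 0.0381 0.01  ]
feelB [ 0.4531 -0.0438  0.01  ]
va [ 0.4464 -0.0995  0.073 ]
vb [ 0.4562 -0.1525  0.073 ]
vc [ 0.6267 -0.2006  0.073 ]
scene levfree [0.5425 0.0262 0.095 ]
scene levstart [ 0.5552 -0.0541  0.095 ]
scene barfree [0.6317 0.0243 0.095 ]
scene barstart [ 0.6155 -0.0278  0.095 ]
scene c_a [ 0.4953 -0.1866  0.012 ]
scene c_b [ 0.603  -0.2151  0.012 ]
scene c_c [0.6706 0.042  0.012 ]
0.2666279788016143 0.267604096719927 0.11058286788301039 0.10831787663405418 0.08171580961123205
74.7614722115509 75.24844362313141 98.25955653582396 76.32212315807797
```

```bash
cat >> h.py <<'E'
PIV=np.array([.566,-.123]); OPEN=np.radians(99.0)
def pose(th,s,r=.110,z=.102):
    """th lever angle pressed in, s gap from finger face to grip surface (neg=pressing)"""
    a=OPEN-th; d=np.array([np.cos(a),np.sin(a)]); x=np.array([np.sin(a),-np.cos(a)])
    p=PIV+r*d-(.018+s)*x
    return [p[0],p[1],z],[180,0,np.degrees(a)-90]
E
python3 - <<'E'
from h import *
from rig import env,fingers
np.set_printoptions(precision=3,suppress=True)
for th,s in((0,.03),(0,0),(.2,0),(.4,0)):
    print(pose(th,s),env.ik(*pose(th,s)))
p,o=pose(0,.03); 
fingers.gripper_close(); print(env.observe()["time"])
env.move_ptp([p[0],p[1],.25],o); print(env.observe()["time"])
env.servo_line(p,v=.1); s=env.observe();print(s["time"],s["tcp_pos"],s["eef_rot"],s["wrist_force"],s["opening"])
from rig import read_camera
for n in("scene","top"):
    im=read_camera(n)[:,:,::-1]; cv2.imwrite(f"pics/{n}1.png",cv2.resize(im[100:290,130:390],None,fx=3,fy=3,interpolation=cv2.INTER_CUBIC))
E
```

```text
([np.float64(0.5013831684970079), np.float64(-0.021863136856465924), 0.102], [180, 0, np.float64(9.0)]) [-16.037  27.809  95.349  -0.     56.842  64.963]
([np.float64(0.5310138187148621), np.float64(-0.017170102905259), 0.102], [180, 0, np.float64(9.0)]) [-14.629  30.082  90.646  -0.     59.272  66.371]
([np.float64(0.552736367870064), np.float64(-0.012328973698073406), 0.102], [180, 0, np.float64(-2.459155902616459)]) [-13.548  31.775  87.107  -0.     61.118  78.911]
([np.float64(0.5749876961824748), np.float64(-0.011899949066926492), 0.102], [180, 0, np.float64(-13.918311805232918)]) [-12.975  33.548  83.371  -0.     63.081  90.944]
1.4
3.4417
5.075 [ 0.502 -0.022  0.102] [179.977  -0.05    9.002] [-0.342  0.353  0.724] 0.005716219446433735
```

View pics/scene1.png

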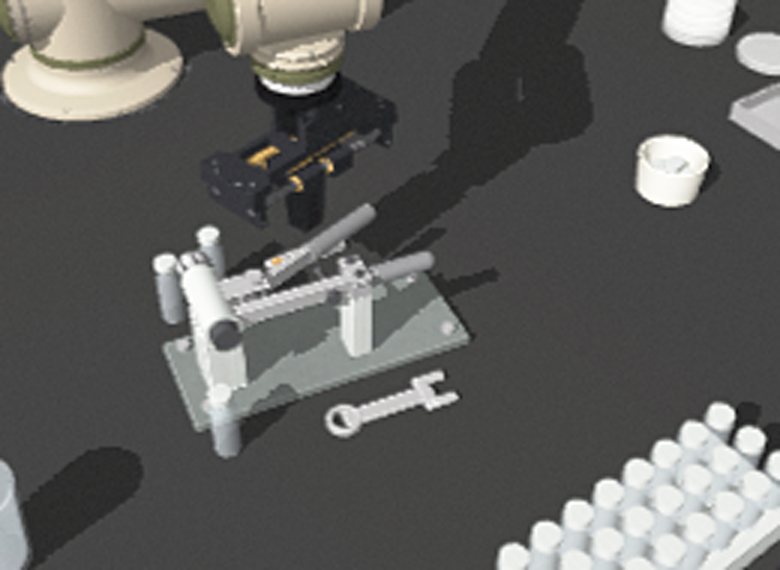

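View pics/top1.png

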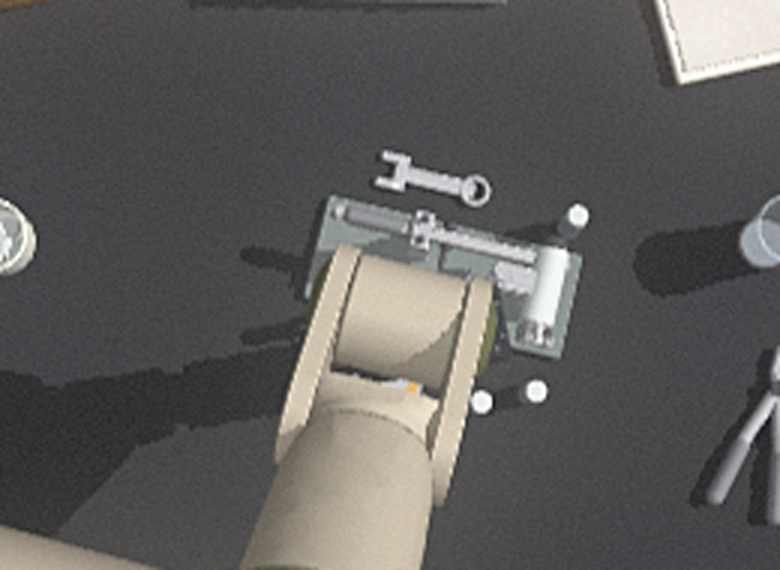

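The scene view shows the closed fingertips at about (305,225), on the outer side of the lever grip (370,215)–(310,250). The top view is blocked by the arm. Next I'll advance in small steps and watch the wrist force.

```bash
python3 - <<'E'
from h import *
from rig import env
np.set_printoptions(precision=3,suppress=True)
def step(th,s,v):
    p,o=pose(th,s); env.servo_line(p,v=v,orientation=o); st=env.observe()
    a=OPEN-th; x=np.array([np.sin(a),-np.cos(a),0])
    f=-st["wrist_force"]@x; print(f"{st['time']:.2f} th{th:.3f} s{s:.4f} F{f:.2f}",st["wrist_force"],st["tcp_pos"]); return f
s=.03
while s>-.012:
    s-=.003 if s<.015 else .009
    if step(0,s,.03)>1.8: break
print(s,env.observe()["qvel"])
E
```

```text
5.62 th0.000 s0.0210 F0.20 [-0.121 -0.548  0.275] [ 0.51  -0.02   0.102]
6.08 th0.000 s0.0120 F-0.13 [ 0.131  0.033 -0.936] [ 0.519 -0.019  0.102]
6.33 th0.000 s0.0090 F0.18 [-0.28   0.595  0.212] [ 0.522 -0.019  0.102]
6.58 th0.000 s0.0060 F-0.58 [ 0.616 -0.168 -0.468] [ 0.525 -0.018  0.102]
6.83 th0.000 s0.0030 F0.46 [-0.457 -0.058  0.278] [ 0.528 -0.018  0.102]
7.08 th0.000 s-0.0000 F2.01 [-2.063  0.187  1.264] [ 0.531 -0.017  0.102]
-2.6020852139652106e-18 [-0.026 -0.129  0.194 -0.014 -0.189 -0.073]
```

```bash
python3 - <<'E'
from h import *
from rig import env
np.set_printoptions(precision=3,suppress=True)
def step(th,s,v):
    p,o=pose(th,s); env.servo_line(p,v=v,orientation=o)
    a=OPEN-th; x=np.array([np.sin(a),-np.cos(a),0]); W=[]
    for i in range(3):
        W.append(env.observe()["wrist_force"]); env.wait(.02)
    st=env.observe();W.append(st["wrist_force"]);W=np.mean(W,0)
    f=-W@x; print(f"{st['time']:.2f} th{th:.3f} F{f:.2f}",W,st["tcp_pos"]-p); return f
th=0
while th<.40:
    th+=.04 if th<.19 else .01
    if step(th,0,.03)>8: break
E
```

```text
7.42 th0.040 F3.29 [-3.401  0.734  1.076] [-0.  0. -0.]
7.78 th0.080 F3.63 [-3.641  0.038  0.755] [-0.  0. -0.]
8.12 th0.120 F4.55 [-4.582  0.81   0.786] [-0.  0. -0.]
8.47 th0.160 F4.53 [-4.529  0.075  0.42 ] [-0. -0. -0.]
8.82 th0.200 F5.54 [-5.532  0.387  0.44 ] [-0. -0. -0.]
9.12 th0.210 F5.34 [-5.336  0.268  0.436] [-0. -0. -0.]
9.43 th0.220 F5.38 [-5.38   0.201  0.709] [-0. -0. -0.]
9.72 th0.230 F5.17 [-5.178  0.019  0.663] [-0. -0. -0.]
10.03 th0.240 F7.09 [-7.097  0.254  1.304] [-0.001 -0.    -0.   ]
10.32 th0.250 F9.08 [-9.156 -0.377  2.409] [-0.001 -0.    -0.   ]
```

```bash
python3 - <<'E'
from h import *
from rig import env,read_camera
np.set_printoptions(precision=3,suppress=True)
th=.25;s=0
a=OPEN-th; x=np.array([np.sin(a),-np.cos(a),0])
def F(n=5):
    W=[]
    for i in range(n): W.append(env.observe()["wrist_force"]); env.wait(.04)
    W=np.mean(W,0); return -W@x,W
while s>-.008:
    s-=.001; p,o=pose(th,s); env.servo_line(p,v=.01,orientation=o); f,W=F()
    st=env.observe();print(f"{st['time']:.2f} s{s:.4f} F{f:.2f}",W,st["tcp_pos"]-p,st["tcp_pos"])
    if f>13.5: break
env.wait(.8); print(F(10))
im=read_camera("scene")[:,:,::-1]; cv2.imwrite("pics/scene2.png",cv2.resize(im[150:260,170:300],None,fx=5,fy=5,interpolation=cv2.INTER_CUBIC))
im=read_camera("top")[:,:,::-1]; cv2.imwrite("pics/top2.png",cv2.resize(im[130:260,200:360],None,fx=4,fy=4,interpolation=cv2.INTER_CUBIC))
E
```

```text
10.78 s-0.0010 F12.24 [-12.341  -0.564   4.481] [-0.002  0.    -0.   ] [ 0.558 -0.012  0.102]
11.24 s-0.0020 F15.14 [-15.249  -0.412   6.589] [-0.002  0.    -0.   ] [ 0.558 -0.012  0.102]
(np.float64(14.905291346302098), array([-15.002,  -0.349,   6.001]))
```

View pics/scene2.png

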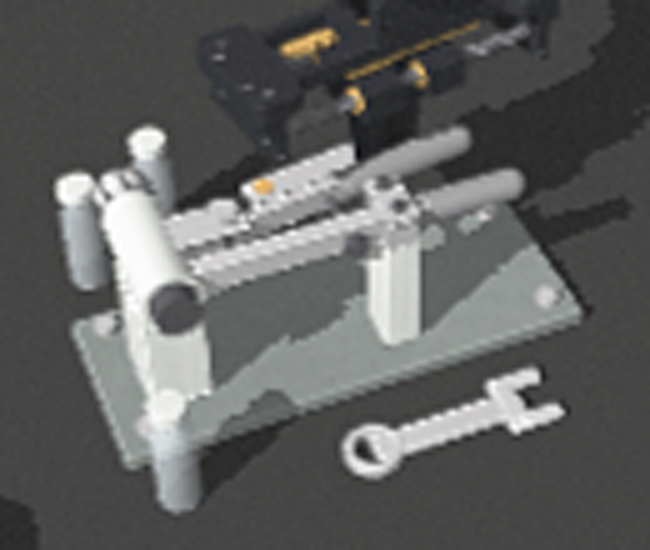

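View pics/top2.png

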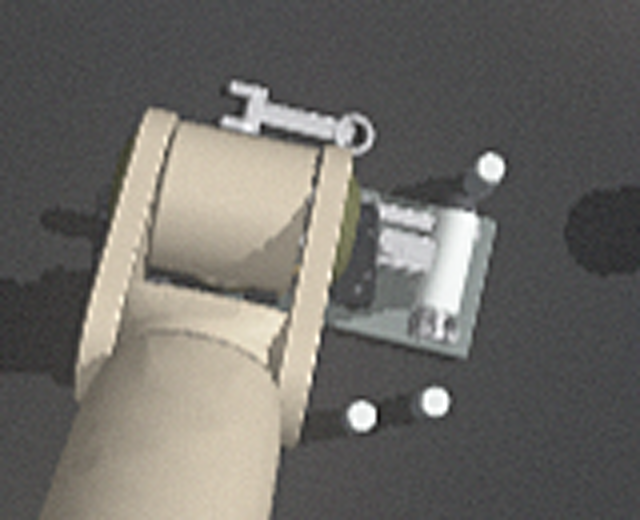

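```bash
python3 - <<'E'
from h import *
from rig import env
np.set_printoptions(precision=4,suppress=True)
e=ray("scene",170+465/5-.4,150+138/5-.4,.095); b=ray("scene",170+520/5-.4,150+183/5-.4,.095)
d=e[:2]-PIV; print(e,b,np.linalg.norm(d), OPEN-np.arctan2(d[1],d[0]),np.linalg.norm(e-b))
for th in(.2,.24,.28):
    a=OPEN-th;q=PIV+.154*np.array([np.cos(a),np.sin(a)]);print(th,(proj("scene",[*q,.095])[0]-[170,150])*5)
s=env.observe();print(s["time"],s["wrist_force"],s["qvel"],s["ft_torque"])
E
```

```text
[0.5841 0.0262 0.095 ] [0.6321 0.0252 0.095 ] 0.15034093957220376 0.278004160506482 0.04796086501369214
0.2 [456.1841 122.462 ]
0.24 [462.6356 128.1676]
0.28 [468.7766 134.0745]
12.5583 [-14.7426  -0.065    5.8078] [-0.0174 -0.0093  0.0461 -0.0202  0.0436 -0.0423] [-0.0926  2.1711 -0.1669]
```

```bash
python3 - <<'E'
from rig import env
env.close_job(); s=env.observe(); print(s["time"],s["wrist_force"])
E
```

```text
the job is handed in; nothing more can be done
the job is handed in; nothing more can be done
```

I pressed the lever in with the side of the closed fingers until it came up against the stop screw. I handed the job in at about 12.6 s with the arm still holding it there; no verdict is reported.

- **Force:** it rose smoothly from about 3 N to 5.3 N as the lever swung in. It then climbed steeply with almost no further movement, which shows the stop. The final hold was steady at about 15 N, well under the 50 N limit.
- **Lever angle and gap:** the lever stopped at about 0.24 rad by arm position and 0.28 rad by the scene picture. The two differ by about 0.04 rad because of measurement error, but both are within the expected range. In the picture the free ends of lever and bar are about 48 mm apart, so the lever stops well short of the handle.
- **Other objects:** in the last pictures the vials, spanner and feeler set showed no visible movement. The beaker, decapper and tub were outside those crops, and the arm worked well away from them.
- **Unexplained reading:** the tool also felt an upward force of about 6 N during the hold. I put this down to friction on the grip as the arm flexes, and the arm's lowest parts other than the fingers were about 25 mm above the crimper. The arm blocked the top camera, so I could not check it from above.

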